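# Lower and lock the ratchet press

### The job

Lower the ratchet press onto the glued wooden block: press the inner end of the rocker pawl (the pad next to the arm's hinge) all the way down to free it from the teeth, push the raised arm down by its cross handle until its round pad sits on the block, then press the outer end of the pawl fully down so that the arm is locked there. Only push with the fingers: do not lift the arm above where it stands or shift the block, leave everything else on the bench alone, and finish clear of everything.

Things in the scene. Friction and masses are not known exactly. Their poses are not given: they have to be found in the camera images.
- press: the press's fixed dark steel base plate, 360 x 120 x 12 mm, bolted down. Origin at the centre of its underside on the table. Its x axis runs along the plate in the direction in which the swing arm points, z is up; an upright cheek plate on its +y side, 121 mm high with a 36 mm wide horn up to 174 mm at the pawl's pivot, carries arm and pawl
- hinge_mid (a point): centre of the arm's hinge, 100 mm above the table, 70 mm from the plate's centre towards the press's -x. The hinge axis is level, along the press's y
- handle (a point): centre of the wooden cross handle at the arm's end: a level round bar 30 mm in diameter, 90 mm long, along the press's y, 220 mm from the hinge. It swings in the press's upright x-z plane (y = 0) about the hinge; pushed from above, its top lies 15 mm above this point; while the arm is steep, a finger set a little on the hinge side of the top stays on best
- swing_arm (a joint): the arm's angle above level, rad: about 0.81 (raised) at the start, 0 when level with its pad flat on the block. The toothed hub has teeth every 0.27 rad; with the pawl in, the arm is locked to within about 0.05 rad. The hinge is stiff: with the pawl free the arm stays where it is left and takes about 3 to 5 N, pushed down at the handle
- pawl (a joint): angle of the rocker pawl, rad: 0 = its nose is fully in between the teeth (arm locked), 0.28 = fully free, at its stop; the nose leaves the teeth at about 0.12. A see-saw on a stiff pivot which stays where it is left; pressing the inner pad down frees it, pressing the outer pad down puts it back in. Either takes about 4 to 6 N. It goes in only with a gap of the teeth before it, as there is when the arm is level
- inner_pad (a point): middle of the top of the pawl's inner pad, 30 x 36 mm of ribbed steel, 18 mm from above the arm's hinge on the press's -x side; 177 mm above the table when the pawl is in, about 15 mm lower when it is free
- outer_pad (a point): middle of the top of the pawl's outer pad, the like of the inner one 104 mm further along the press's -x; 177 mm above the table when the pawl is in, about 14 mm higher when it is free. The pawl's pivot lies half-way between the pads, 165 mm above the table
- block: the glued wooden block, two halves, 70 x 50 x 46 mm, loose on the press's base plate under the arm's pad (pad 44 mm across, 140 mm from the hinge). Origin at the centre of its underside
- glue_bottle: white glue bottle, 48 mm across, 120 mm tall, standing on the table beside the press. Origin under its centre
- offcut: loose wooden offcut 75 x 45 x 30 mm on the table beside the press. Origin under its centre
- paper_cup: paper cup, 68 mm across, 80 mm tall, on the table beside the press. Origin under its centre
- screwdriver: screwdriver with a green handle, lying on the table beside the press
There are look-alikes about, which are no part of the job. What is shaped like the block but blue is not meant.

How it is judged:
By the outcome, as a careful person would: the job done as asked, in the order asked, and still so for the second after the job is handed in, with the robot touching nothing.
It also fails if it takes over 51 s, if anything falls off the work surface, if the arm or the gripper's body presses on something with over 40 N, if the wrist force passes 120 N, or if a joint passes its speed limit or range.

### The arm

A 6-joint arm with a two-finger parallel gripper is mounted at the origin on the work surface. World frame = base frame: x ahead of the robot, y to its left, z up, the work surface at z = 0. Lengths are in m, angles in rad, forces in N, time in s.
With the tool pointing down it reaches from about 0.275 to 0.825 m from the base axis. Payload 4.9 kg.
Tool frame: the origin (TCP) lies between the finger pads; the fingertips stand 19 mm ahead of it and the grasp point (between the pads) is the TCP; z points along the fingers, y is the line along which they close (so a half turn about z gives the same grasp; the last joint's range is limited). The gripper opens to 85 mm and grips with 20 to 120 N. Pads are 22 mm wide; open, the fingers measure 114 mm over their backs; the gripper's body (76 mm by 85 mm) begins 54 mm behind the grasp point. The pads swing forward as they close: fully open they stand 13 mm farther back than shut.
Start: joints at [-1.249, 0.326, -0.193, 1.052, 0, 1.437], TCP at [0.242, -0.494, 0.25] pointing down, gripper open.
Joint ranges: [-2.65, 2.65], [-0.97, 1.79], [-1.3, 1.35], [-1.93, 2.1], [-1.47, 1.37], [-3.14, 3.14]. Speed limits (rad/s): [2.57, 2.57, 3.14, 3.14, 3.14, 3.14].

### API

Orientations are given as a unit quaternion [x, y, z, w].
In Python, from cell import bot gives the robot as it stands.
- The arm moves only by the tool send_rows, never from a script. Its argument "moves" is text: rows parted by semicolons, each of 6 numbers parted by spaces: the shift along the tool's x, y, z in mm, then the turn, a rotation vector about the tool's x, y, z in degrees. A call has 1 to 8 rows; each row is the pose to reach, as a shift and turn from the pose commanded when the call began, along the tool's axes at that moment; what a row does not reach only later rows make up. A row lasts 1/8 s, in which the tool goes at most 62.5 mm and 10.7 degrees, less where a joint would pass 70% of its speed; a pose out of reach is approached as far as the arm can. A call with a gripper value outside its range is refused whole. "jaw" is the finger opening in mm, from 0 to 85.4, set as the call begins (left out, the last holds). The fingers move at their own pace and stop on an object; the grip force is fixed at half the most. Time passes only in rows, so rows that repeat a pose let the fingers close. It gives the time, the measured TCP pose, the force, the opening and the grip force at its end, in the units of the state.
- bot.read_state(): the state, without advancing time (a new reading comes with each control period).
- bot.snapshot(name): name is "scene" or "top" or "wrist"; returns a dict with "img" (384x512x3 uint8, blue, green, red), "camera_matrix" (3x3 intrinsics, pixels), "extrinsics" (4x4, takes a point from camera to world coordinates); the wrist camera has in their place "T_tool_cam" (4x4, takes a point from camera to tool coordinates, whose origin is the TCP and whose axes are the flange's). Camera axes: x right, y up, looking along -z (the intrinsics and any distortion apply to the point x, -y, -z); pixel columns grow to the right and rows downward; lengths in m; the calibration is good to about 2 mm. A picture is of the moment at which its call begins: read the wrist's pose just before it. There is no depth.
- bot.hand_in(): hands the job in; it is judged then, once.
The state is a dict: "time_s": time; "joints": joint angles; "dq": joint speeds; "joint_efforts": joint torques, N m; "ee_pos": TCP position; "tcp_rot": TCP orientation; "force": force on the tool from outside, world axes, zero at the start; "ft_torque": the same for the moment, N m; "gripper_width": finger opening in m; "gripper_force": force on a finger pad.
Only numpy, scipy, OpenCV 4.12 (cv2) and the standard library are available. Lean on these libraries where they do the work, as an engineer would, in place of code of your own. Each camera call takes 0.05 s, during which the arm holds its last target. There are 200 camera calls.

## Working session

There is one attempt and no reset: what is moved stays moved. The work goes in short steps, Python scripts to look and compute and a tool call to move; the robot and the scene stay as the last step left them, time stands still between calls to the robot, and variables do not carry over. Pictures are saved under pics/ and viewed, at most 10 in all, crops included, and the job is handed in when it is done.

Besides the shell and the picture viewer there is one more tool, called after "Request:" by a JSON object that holds its "api" and its "payload", one argument or row to a line. send_rows: Moves the arm, as the interface text tells. Its arguments: {"type":"object","properties":{"moves":{"type":"string"},"jaw":{"type":"number"}},"required":["moves"]}

```bash
mkdir -p pics
python3 - <<'E'
from cell import bot
import cv2, numpy as np
s=bot.read_state(); print({k:np.round(v,3).tolist() for k,v in s.items()})
for n in("scene","top"):
    d=bot.snapshot(n); cv2.imwrite(f"pics/{n}0.png",d["img"]); np.savez(f"{n}0.npz",**d)
    print(n,{k:np.round(v,3).tolist() for k,v in d.items() if k!="img"})
E
```

```text
{'time_s': 0.0, 'joints': [-1.249, 0.327, -0.194, 1.052, 0.0, 1.437], 'dq': [-0.001, 0.001, -0.001, 0.001, -0.0, -0.0], 'joint_efforts': [0.003, -44.34, 26.244, 0.016, 0.0, -0.0], 'ee_pos': [0.242, -0.493, 0.249], 'tcp_rot': [0.974, 0.226, -0.0, -0.001], 'force': [-0.11, -0.136, -0.431], 'ft_torque': [0.017, -0.029, -0.03], 'gripper_force': 0.0, 'gripper_width': 0.085}
scene {'camera_matrix': [[431.075, 0.0, 259.309], [0.0, 431.075, 190.169], [0.0, 0.0, 1.0]], 'extrinsics': [[0.875, -0.301, 0.38, 0.833], [0.484, 0.579, -0.657, -0.469], [-0.022, 0.758, 0.652, 0.616], [0.0, 0.0, 0.0, 1.0]]}
top {'camera_matrix': [[433.783, 0.0, 252.239], [0.0, 433.783, 190.209], [0.0, 0.0, 1.0]], 'extrinsics': [[-0.082, 0.975, -0.207, 0.34], [-0.997, -0.08, 0.021, 0.019], [0.004, 0.208, 0.978, 1.093], [0.0, 0.0, 0.0, 1.0]]}
```

View pics/scene0.png

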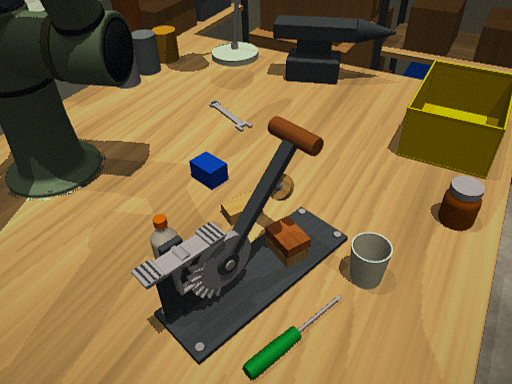

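View pics/top0.png

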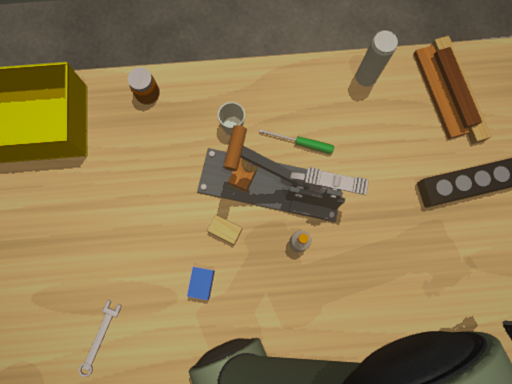

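The scene view shows the press: the base plate runs from about (180,335) to (325,222), the handle is at (296,135), the pawl pads at (215,235) and (150,270), and the brown block at (288,240). The blue block at (209,170) is the look-alike. In the top view, the plate spans (207,150) to (336,220), the handle is at (235,148), and the pads are near (318,178) and (355,185). I'll enlarge both to get exact pixels.

Run:
```python
import cv2, numpy as np
a=cv2.imread("pics/top0.png")[115:235,185:385]; b=cv2.imread("pics/scene0.png")[195:365,120:360]
cv2.imwrite("pics/c1.png",cv2.resize(a,None,fx=4,fy=4,interpolation=cv2.INTER_CUBIC))
cv2.imwrite("pics/c2.png",cv2.resize(b,None,fx=3.3333,fy=3.3333,interpolation=cv2.INTER_CUBIC))
```

```text
(no output)
```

View pics/c1.png

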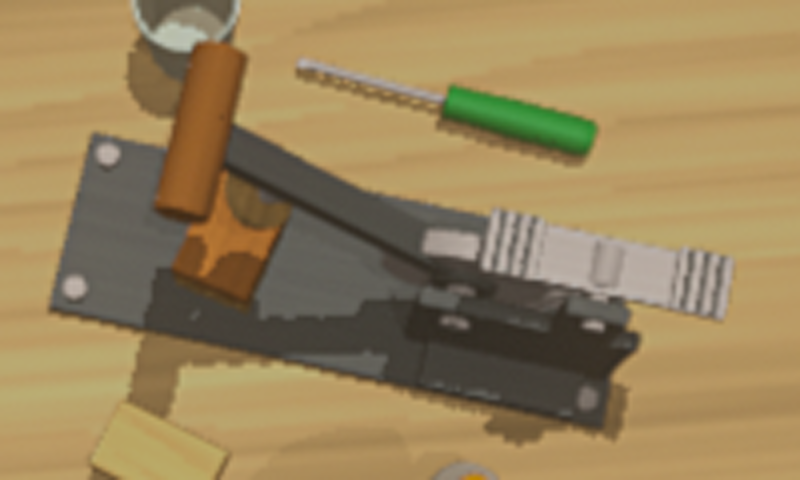

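View pics/c2.png

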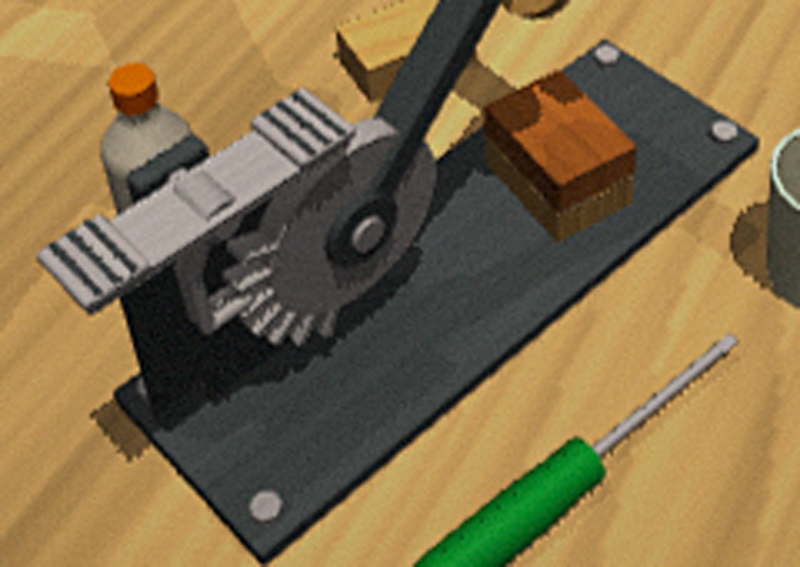

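The pawl's inner pad is centred at crop c1 (514,243) and c2 (304,127). The outer pad is at c1 (702,284) and c2 (90,262). Plate corners are at c1 (95,133), (50,310), (603,428) and c2 (605,42), (757,140), (265,560), (118,392).

There are two candidates for the block. The brown one at scene (288,240), on the plate under the arm, fits. The blue one at (209,170) is off the press, so it's ruled out.

```bash
cat > h.py <<'E'
import numpy as np
def ray(n,u,v):
    d=np.load(n+"0.npz"); K=d["camera_matrix"];E=d["extrinsics"]
    r=E[:3,:3]@np.array([(u-K[0,2])/K[0,0],-(v-K[1,2])/K[1,1],-1]); return E[:3,3],r/np.linalg.norm(r)
def plane(n,p,z): o,r=ray(n,*p); return o+r*(z-o[2])/r[2]
def tri(a,b):
    (o,r),(q,s)=ray("top",*a),ray("scene",*b)
    t=np.linalg.lstsq(np.c_[r,-s],q-o,rcond=None)[0]; x,y=o+r*t[0],q+s*t[1]
    return (x+y)/2,np.linalg.norm(x-y)
T=lambda x,y:(185+x/4-.4,115+y/4-.4)
S=lambda x,y:(120+x/3.3333-.35,195+y/3.3333-.35)
E
python3 - <<'E'
from h import *
np.set_printoptions(precision=4,suppress=True)
for n,c in (("top",[T(95,133),T(50,310),T(603,428)]),("scene",[S(605,42),S(757,140),S(265,560),S(118,392)])):
    for p in c: print(n,plane(n,p,.012))
print("inner",tri(T(514,243),S(304,127)),plane("top",T(514,243),.177),plane("scene",S(304,127),.177))
print("outer",tri(T(702,284),S(90,262)),plane("top",T(702,284),.177),plane("scene",S(90,262),.177))
print("handle",tri(T(201,130),(296,136)))
E
```

```text
top [0.6902 0.1    0.012 ]
top [0.5752 0.1357 0.012 ]
top [ 0.4713 -0.2058  0.012 ]
scene [0.5835 0.1313 0.012 ]
scene [0.6942 0.0969 0.012 ]
scene [ 0.5912 -0.2427  0.012 ]
scene [ 0.4782 -0.206   0.012 ]
inner (array([ 0.5577, -0.1359,  0.1719]), np.float64(0.0016305162730567392)) [ 0.5559 -0.1356  0.177 ] [ 0.5615 -0.1392  0.177 ]
outer (array([ 0.5256, -0.2356,  0.1733]), np.float64(7.626080583264827e-06)) [ 0.5249 -0.2346  0.177 ] [ 0.5282 -0.2375  0.177 ]
handle (array([0.6101, 0.029 , 0.2538]), np.float64(0.0021986529807334937))
```

Request:
{"api": "send_rows", "payload": {
  "moves": "50 -21 0 0 0 -6; 105 -43 0 0 0 -12; 165 -68 0 0 0 -18; 220 -90 0 0 0 -24; 275 -113 0 0 0 -30; 330 -136 0 0 0 -36; 385 -158 0 0 0 -42; 440 -181 0 0 0 -46.5",
  "jaw": 0
}}

```text
time_s: 1.1
ee_pos: [0.5585, -0.136, 0.25]
tcp_rot: [0.805, 0.593, -0.0, -0.0]
force: [1.3, -1.2, 0.7]
gripper_width: -0.0002
gripper_force: 0.0
```

```bash
cat > st.py <<'E'
from cell import bot
import numpy as np
from scipy.spatial.transform import Rotation as R
C=np.array([.584,-.054,0]);a=np.deg2rad(72.65);P=np.array([[np.cos(a),-np.sin(a),0],[np.sin(a),np.cos(a),0],[0,0,1]])
def st():
    s=bot.read_state();p=np.array(s["ee_pos"]);M=R.from_quat(s["tcp_rot"]).as_matrix()
    print("t",round(s["time_s"],2),"press-frame mm",((p-C)@P*1e3).round(1),"F",np.round(s["force"],1),"w",round(s["gripper_width"],4))
    print("tool axes in press frame",np.round((P.T@M).T,3).tolist()); return p,M
if __name__=="__main__": st()
E
python3 st.py
```

```text
t 1.1 press-frame mm [-8.59e+01 -1.00e-01  2.50e+02] F [ 1.3 -1.2  0.7] w -0.0002
tool axes in press frame [[1.0, 0.002, -0.0], [0.002, -1.0, -0.0], [-0.0, 0.0, -1.0]]
```

Request:
{"api": "send_rows", "payload": {
  "moves": "0 0 12 0 0 0; 0 0 25 0 0 0; 0 0 37 0 0 0; 0 0 45 0 0 0; 0 0 50 0 0 0; 0 0 50 0 0 0"
}}

```text
time_s: 1.85
ee_pos: [0.5572, -0.1381, 0.2001]
tcp_rot: [0.806, 0.592, -0.0, -0.0]
force: [-0.1, 0.0, -0.3]
gripper_width: 0.0003
gripper_force: 0.0
```

Request:
{"api": "send_rows", "payload": {
  "moves": "0 0 2 0 0 0; 0 0 4 0 0 0; 0 0 6 0 0 0; 0 0 8 0 0 0; 0 0 8 0 0 0"
}}

```text
time_s: 2.48
ee_pos: [0.5579, -0.1372, 0.1928]
tcp_rot: [0.806, 0.592, 0.001, 0.0]
force: [0.2, 1.1, 3.5]
gripper_width: 0.0001
gripper_force: 2.0
```

Request:
{"api": "send_rows", "payload": {
  "moves": "0 0 2 0 0 0; 0 0 4 0 0 0; 0 0 6 0 0 0; 0 0 6 0 0 0"
}}

```text
time_s: 2.98
ee_pos: [0.5581, -0.1366, 0.1867]
tcp_rot: [0.806, 0.592, 0.001, -0.0]
force: [0.9, 4.2, 4.7]
gripper_width: -0.0001
gripper_force: 2.5
```

Request:
{"api": "send_rows", "payload": {
  "moves": "0 0 1 0 0 0; 0 0 2 0 0 0; 0 0 3 0 0 0; 0 0 3 0 0 0"
}}

```text
time_s: 3.48
ee_pos: [0.5581, -0.1365, 0.1838]
tcp_rot: [0.806, 0.592, 0.001, -0.0]
force: [0.2, 5.6, 5.4]
gripper_width: 0.0002
gripper_force: 3.6
```

Request:
{"api": "send_rows", "payload": {
  "moves": "0 0 1 0 0 0; 0 0 2 0 0 0; 0 0 3 0 0 0; 0 0 3 0 0 0"
}}

```text
time_s: 3.98
ee_pos: [0.5583, -0.1365, 0.1832]
tcp_rot: [0.806, 0.593, 0.002, 0.0]
force: [-4.3, 7.7, 21.3]
gripper_width: 0.0003
gripper_force: 10.8
```

Request:
{"api": "send_rows", "payload": {
  "moves": "0 0 1 0 0 0; 0 0 2 0 0 0; 0 0 2 0 0 0"
}}

```text
time_s: 4.35
ee_pos: [0.5584, -0.1366, 0.1828]
tcp_rot: [0.806, 0.592, 0.002, 0.001]
force: [-8.4, 9.5, 30.4]
gripper_width: 0.0003
gripper_force: 15.7
```

Request:
{"api": "send_rows", "payload": {
  "moves": "0 0 -5 0 0 0; 0 0 -20 0 0 0; 0 0 -45 0 0 0; 0 0 -75 0 0 0; 0 0 -105 0 0 0; 0 0 -130 0 0 0; 0 0 -147 0 0 0; 0 0 -147 0 0 0"
}}

```text
time_s: 5.35
ee_pos: [0.5581, -0.1384, 0.3266]
tcp_rot: [0.806, 0.592, 0.0, 0.001]
force: [1.1, 0.2, -0.6]
gripper_width: 0.0
gripper_force: 0.0
```

Run:
```python
from st import *
import cv2
st()
d=bot.snapshot("scene"); cv2.imwrite("pics/s1.png",cv2.resize(d["img"][90:370,100:370],None,fx=2,fy=2,interpolation=cv2.INTER_CUBIC))
```

```text
t 5.35 press-frame mm [-88.3  -0.5 326.6] F [ 1.1  0.2 -0.6] w 0.0
tool axes in press frame [[1.0, -0.001, -0.001], [-0.001, -1.0, 0.003], [-0.001, -0.003, -1.0]]
```

View pics/s1.png

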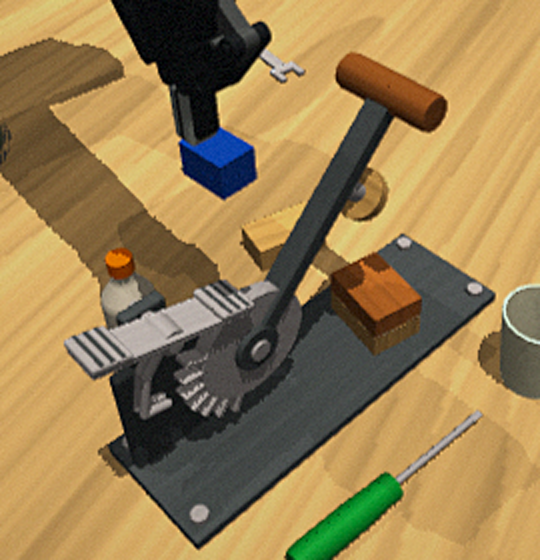

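The scene crop shows the pawl tilted, with its inner pad low and its nose clear of the teeth. The arm is still raised, with the handle at crop (390,92).

Request:
{"api": "send_rows", "payload": {
  "moves": "30 0 0 0 0 0; 65 0 0 0 0 0; 100 0 0 0 0 0; 135 0 0 0 0 0; 158 0 0 0 0 0; 166 0 0 0 0 0; 166 0 12 0 0 0; 166 0 20 0 0 0"
}}

```text
time_s: 6.4
ee_pos: [0.6065, 0.0199, 0.3037]
tcp_rot: [0.806, 0.592, -0.001, -0.0]
force: [0.6, 0.2, 0.2]
gripper_width: 0.0001
gripper_force: 0.0
```

```bash
python3 st.py
```

```text
t 6.4 press-frame mm [ 77.2   0.6 303.7] F [0.6 0.2 0.2] w 0.0001
tool axes in press frame [[1.0, -0.002, -0.001], [-0.002, -1.0, -0.002], [-0.001, 0.002, -1.0]]
```

Request:
{"api": "send_rows", "payload": {
  "moves": "0 0 5 0 0 0; 0 0 9 0 0 0; 1 0 12 0 0 0; 4 0 15 0 0 0; 7 0 18 0 0 0; 10 0 21 0 0 0; 10 0 21 0 0 0"
}}

```text
time_s: 7.28
ee_pos: [0.6104, 0.0307, 0.2842]
tcp_rot: [0.806, 0.592, 0.0, -0.0]
force: [0.8, -0.1, 0.9]
gripper_width: 0.0002
gripper_force: 0.5
```

Request:
{"api": "send_rows", "payload": {
  "moves": "2 0 3 0 0 0; 4 0 6 0 0 0; 7 0 9 0 0 0; 9 0 12 0 0 0; 9 0 12 0 0 0"
}}

```text
time_s: 7.9
ee_pos: [0.6135, 0.0407, 0.2729]
tcp_rot: [0.805, 0.593, 0.002, -0.001]
force: [0.9, 3.9, 5.4]
gripper_width: -0.0001
gripper_force: 2.3
```

Run:
```python
from st import *
import cv2
st()
d=bot.snapshot("scene"); cv2.imwrite("pics/s2.png",cv2.resize(d["img"][60:340,120:390],None,fx=2,fy=2,interpolation=cv2.INTER_CUBIC))
```

```text
t 7.9 press-frame mm [9.920e+01 1.000e-01 2.729e+02] F [0.9 3.9 5.4] w -0.0001
tool axes in press frame [[1.0, 0.001, 0.004], [0.001, -1.0, 0.001], [0.004, -0.001, -1.0]]
```

View pics/s2.png

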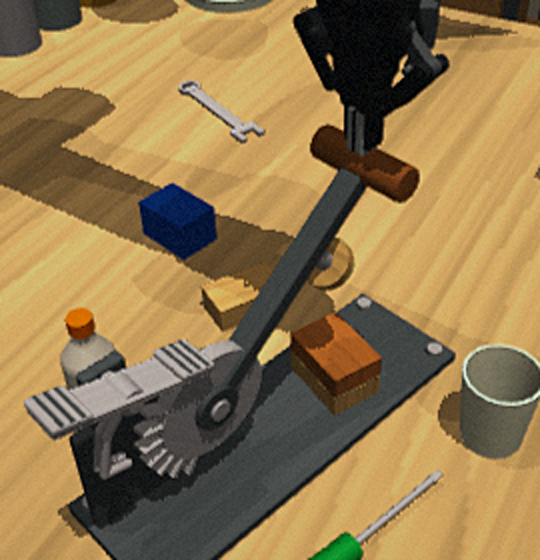

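The fingers sit on top of the handle at crop (360,150), and the arm is moving down with the pawl still free. I'll continue along the arc.

Request:
{"api": "send_rows", "payload": {
  "moves": "3 0 4 0 0 0; 7 0 8 0 0 0; 11 0 13 0 0 0; 14 0 18 0 0 0; 17 0 23 0 0 0; 20 0 28 0 0 0; 23 0 32 0 0 0; 23 0 32 0 0 0"
}}

```text
time_s: 8.95
ee_pos: [0.6205, 0.0629, 0.241]
tcp_rot: [0.805, 0.593, 0.002, -0.001]
force: [1.1, 4.2, 5.3]
gripper_width: -0.0
gripper_force: 2.7
```

```bash
python3 st.py
```

```text
t 8.95 press-frame mm [122.4   0.  241. ] F [1.1 4.2 5.3] w -0.0
tool axes in press frame [[1.0, 0.001, 0.004], [0.001, -1.0, 0.001], [0.004, -0.001, -1.0]]
```

Request:
{"api": "send_rows", "payload": {
  "moves": "4 0 5 0 0 0; 7 0 10 0 0 0; 9 0 15 0 0 0; 12 0 20 0 0 0; 14 0 25 0 0 0; 16 0 30 0 0 0; 18 0 35 0 0 0; 19 0 40 0 0 0"
}}

```text
time_s: 9.95
ee_pos: [0.6263, 0.0807, 0.2009]
tcp_rot: [0.806, 0.593, 0.002, -0.001]
force: [0.6, 3.9, 5.8]
gripper_width: 0.0
gripper_force: 2.7
```

Request:
{"api": "send_rows", "payload": {
  "moves": "2 0 5 0 0 0; 3 0 10 0 0 0; 4 0 15 0 0 0; 5 0 20 0 0 0; 6 0 25 0 0 0; 7 0 30 0 0 0; 8 0 35 0 0 0; 9 0 40 0 0 0"
}}

```text
time_s: 10.95
ee_pos: [0.6282, 0.0875, 0.1599]
tcp_rot: [0.806, 0.592, 0.0, 0.0]
force: [2.0, 3.1, 4.2]
gripper_width: -0.0002
gripper_force: 2.1
```

```bash
python3 st.py
```

```text
t 10.95 press-frame mm [148.2   0.  159.9] F [2.  3.1 4.2] w -0.0002
tool axes in press frame [[1.0, -0.001, -0.0], [-0.001, -1.0, 0.0], [-0.0, -0.0, -1.0]]
```

Request:
{"api": "send_rows", "payload": {
  "moves": "0 0 4 0 0 0; 1 0 8 0 0 0; 1 0 12 0 0 0; 1 0 16 0 0 0; 1 0 20 0 0 0; 1 0 22 0 0 0; 1 0 22 0 0 0"
}}

```text
time_s: 11.82
ee_pos: [0.6278, 0.0881, 0.1378]
tcp_rot: [0.806, 0.592, -0.001, 0.0]
force: [1.2, 1.1, 2.6]
gripper_width: 0.0
gripper_force: 0.8
```

Request:
{"api": "send_rows", "payload": {
  "moves": "0 0 1 0 0 0; 0 0 2 0 0 0; 0 0 3 0 0 0; 0 0 4 0 0 0; 0 0 4 0 0 0"
}}

```text
time_s: 12.45
ee_pos: [0.628, 0.0884, 0.1341]
tcp_rot: [0.806, 0.592, -0.0, -0.0]
force: [-0.8, 0.2, 3.4]
gripper_width: 0.0002
gripper_force: 1.4
```

Request:
{"api": "send_rows", "payload": {
  "moves": "0 0 1 0 0 0; 0 0 2 0 0 0; 0 0 2 0 0 0"
}}

```text
time_s: 12.82
ee_pos: [0.6281, 0.0884, 0.1338]
tcp_rot: [0.806, 0.592, -0.0, 0.0]
force: [-5.4, -0.3, 13.1]
gripper_width: 0.0002
gripper_force: 6.6
```

Request:
{"api": "send_rows", "payload": {
  "moves": "0 0 1 0 0 0; 0 0 1 0 0 0"
}}

```text
time_s: 13.08
ee_pos: [0.6281, 0.0884, 0.1337]
tcp_rot: [0.806, 0.592, 0.0, 0.0]
force: [-7.3, -0.9, 17.9]
gripper_width: 0.0002
gripper_force: 9.2
```

Request:
{"api": "send_rows", "payload": {
  "moves": "0 0 -4 0 0 0; 0 0 -15 0 0 0; 0 0 -40 0 0 0; 0 0 -75 0 0 0; 0 0 -105 0 0 0; 0 0 -122 0 0 0; -15 0 -125 0 0 0; -40 0 -125 0 0 0"
}}

```text
time_s: 14.08
ee_pos: [0.616, 0.0496, 0.2557]
tcp_rot: [0.806, 0.593, -0.0, -0.0]
force: [0.3, 0.1, -0.3]
gripper_width: 0.0001
gripper_force: 0.0
```

Request:
{"api": "send_rows", "payload": {
  "moves": "-45 0 0 0 0 0; -90 0 0 0 0 0; -135 0 0 0 0 0; -180 0 0 0 0 0; -225 0 0 0 0 0; -265 0 0 0 0 0; -292 0 0 0 0 0; -301 0 0 0 0 0"
}}

```text
time_s: 15.08
ee_pos: [0.525, -0.2386, 0.2553]
tcp_rot: [0.807, 0.591, -0.0, -0.001]
force: [-0.2, -0.4, 0.4]
gripper_width: -0.0
gripper_force: 0.0
```

Run:
```python
from st import *
import cv2
st()
d=bot.snapshot("scene"); cv2.imwrite("pics/s3.png",cv2.resize(d["img"][90:370,100:370],None,fx=2,fy=2,interpolation=cv2.INTER_CUBIC))
```

```text
t 15.07 press-frame mm [-193.8    1.3  255.3] F [-0.2 -0.4  0.4] w -0.0
tool axes in press frame [[1.0, -0.004, 0.0], [-0.004, -1.0, -0.002], [0.0, 0.002, -1.0]]
```

View pics/s3.png

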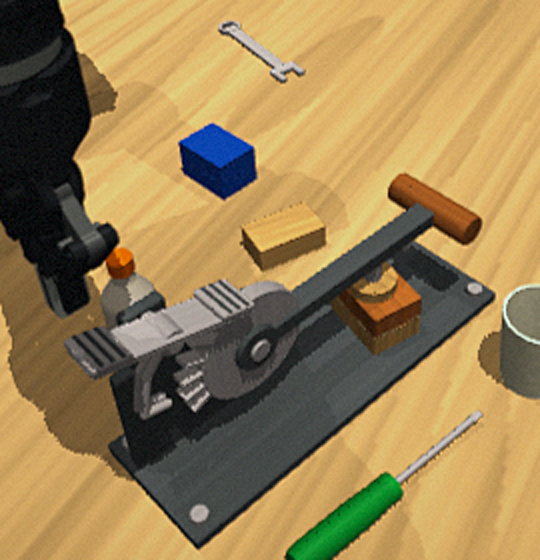

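The arm is down with its round pad on the block, crop (380,290). The pawl is still tilted free, and the fingers hang over the outer pad at crop (95,350).

Request:
{"api": "send_rows", "payload": {
  "moves": "0 0 10 0 0 0; 0 0 22 0 0 0; 0 0 32 0 0 0; 0 0 38 0 0 0; 0 0 41 0 0 0; 0 0 44 0 0 0; 0 0 47 0 0 0; 0 0 47 0 0 0"
}}

```text
time_s: 16.12
ee_pos: [0.5265, -0.2377, 0.2098]
tcp_rot: [0.806, 0.592, -0.0, 0.001]
force: [-1.9, -1.8, 3.8]
gripper_width: -0.0002
gripper_force: 1.5
```

Request:
{"api": "send_rows", "payload": {
  "moves": "0 0 2 0 0 0; 0 0 4 0 0 0; 0 0 6 0 0 0; 0 0 8 0 0 0; 0 0 10 0 0 0; 0 0 10 0 0 0"
}}

```text
time_s: 16.88
ee_pos: [0.5266, -0.2367, 0.199]
tcp_rot: [0.806, 0.592, 0.0, -0.0]
force: [0.6, -2.2, 3.2]
gripper_width: 0.0003
gripper_force: 1.4
```

Request:
{"api": "send_rows", "payload": {
  "moves": "0 0 1 0 0 0; 0 0 2 0 0 0; 0 0 3 0 0 0; 0 0 3 0 0 0"
}}

```text
time_s: 17.38
ee_pos: [0.5264, -0.237, 0.1962]
tcp_rot: [0.806, 0.592, 0.0, -0.0]
force: [0.5, -2.4, 4.1]
gripper_width: 0.0001
gripper_force: 1.9
```

Request:
{"api": "send_rows", "payload": {
  "moves": "0 0 1 0 0 0; 0 0 2 0 0 0; 0 0 3 0 0 0; 0 0 3 0 0 0"
}}

```text
time_s: 17.88
ee_pos: [0.5266, -0.2371, 0.1956]
tcp_rot: [0.806, 0.592, 0.0, 0.001]
force: [-4.6, -1.7, 17.2]
gripper_width: 0.0004
gripper_force: 9.0
```

Request:
{"api": "send_rows", "payload": {
  "moves": "0 0 1 0 0 0; 0 0 2 0 0 0; 0 0 2 0 0 0"
}}

```text
time_s: 18.25
ee_pos: [0.5267, -0.2371, 0.1953]
tcp_rot: [0.806, 0.592, 0.0, 0.002]
force: [-8.4, 1.3, 27.9]
gripper_width: 0.0001
gripper_force: 14.2
```

Request:
{"api": "send_rows", "payload": {
  "moves": "0 0 -6 0 0 0; 0 0 -20 0 0 0; 0 0 -45 0 0 0; 0 0 -75 0 0 0; 0 0 -105 0 0 0; -25 0 -120 0 0 0; -65 0 -125 0 0 0; -85 0 -125 0 0 0"
}}

```text
time_s: 19.25
ee_pos: [0.5006, -0.3189, 0.3163]
tcp_rot: [0.806, 0.592, 0.0, -0.0]
force: [-0.2, 0.1, 0.6]
gripper_width: -0.0
gripper_force: 0.0
```

Run:
```python
from st import *
import cv2
st()
d=bot.snapshot("scene"); cv2.imwrite("pics/s4.png",cv2.resize(d["img"][90:370,100:370],None,fx=2,fy=2,interpolation=cv2.INTER_CUBIC))
```

```text
t 19.25 press-frame mm [-277.7    0.6  316.3] F [-0.2  0.1  0.6] w -0.0
tool axes in press frame [[1.0, -0.002, 0.001], [-0.002, -1.0, -0.0], [0.001, 0.0, -1.0]]
```

View pics/s4.png

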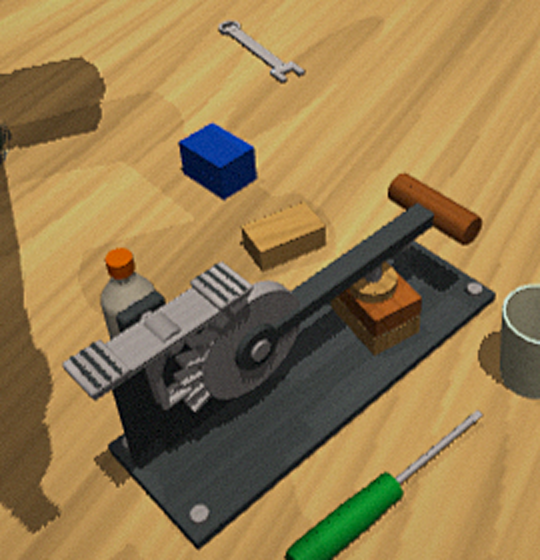

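The pawl is level again with its nose in the teeth, crop (180,375). The arm sits on the block, nothing else has moved, and the robot is clear.

```bash
python3 -c "
from cell import bot
print(bot.hand_in())"
```

```text
the job is handed in; nothing more can be done
None
```

The press arm is down with its pad on the glued block and locked by the pawl, the robot is clear of everything, and the job was handed in at about 19 s of the 51 s limit (no verdict was returned).

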